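# Isolate the indexing turntable and hold its index plunger out

### The job

Flip the drive isolator's lever right over to its other side so that the turntable is switched off, and only then pull the turntable's index plunger fully up by its black knob. Finish while still gripping the knob and holding the plunger fully up, its pin clear of the hole in the disc; leave the pencil rack, the two blocks and the try square where they are.

Things in the scene. Friction and masses are not known exactly. Their poses are not given: they have to be found in the camera images.
- turntable: Fixed turntable, origin under its centre, z up. Round plinth, 240 mm aluminium disc, top 48 mm above the table. On its +x half a curved wooden workpiece under strap clamps, up to 90 mm high. Grey bracket at its -x edge: post x -160 to -132 mm, 50 mm wide; arm 36 mm wide (y), reaching to x -85 mm, 68 to 84 mm above the table. Index plunger upright through the arm at x -100, y 0 mm.
- knob_grip (a point): Middle of the index plunger's black upright cylindrical knob (26 mm across, 36 mm high), on its axis, 18 mm above its underside; 116 mm above the table while seated, rises with the knob. Seated, the knob rests on a 20 mm wide, 14 mm high steel collar on the bracket arm; free all round for fingers. The 10 mm pin below it reaches 12 mm into a hole in the disc.
- plunger (a joint): How far the plunger is pulled up, in m: 0 seated, 0.022 at its upper stop. It slides straight up; a spring pulls it down with about 4 N seated, 13 N at the stop, and takes it home if let go. The pin leaves its hole at 0.012; above 0.017 counts as fully up.
- isolator_base: Fixed grey isolator box 110 (x) x 80 (y) x 56 (z) mm, lever on top, origin at the centre of its underside, z up. The lever pivots about the box's y axis at x 0, z 58 mm, between two low rails (top 62 mm). A 20 mm cable gland sticks out of its +x face.
- isolator_tip (a point): Centre of the 20 mm black ball at the lever's end, 62 mm from the pivot; the rod is 11 mm thick. On: leans to the box's -x, ball at x -38 mm, 107 mm above the table. Off: leans equally to +x. Upright, the ball's top is 130 mm above the table.
- isolator (a joint): Angle of the lever in rad: 0 = on (leaning to the box's -x), 1.3 = off (leaning to its +x), upright at 0.65. Over-centre: by its own weight it drops to whichever end is nearer; under 2 N at the ball moves it. Above 1.15 counts as off.
- pencil_rack: Loose wooden pencil rack, 90 (x) x 100 (y) mm, 110 mm high with the pens; origin at the centre of its underside. Bystander, stands on the other side of the turntable from the isolator.
- oak_block: Loose brown wooden block 100 x 50 x 45 mm, origin at the centre of its underside. Bystander.
- white_block: Loose white-painted block 60 x 50 x 50 mm, origin at the centre of its underside. Bystander.
- try_square: Loose try square lying flat: dark wooden stock 22 x 110 x 16 mm, origin at the centre of the stock's underside, steel blade reaching 161 mm to its +x. Bystander.

How it is judged:
On the way:
1. the isolator lever is over on its off side, the plunger still seated (value of joint isolator above 1.15 rad and value of joint plunger below 0.005 m), for 0.2 s.
At the end, for the whole second after the job is handed in: The isolator lever is off (above 1.15 rad), the fingers hold the knob (more than 3 N) with the plunger pulled up more than 17 mm of its 22 mm through the last second, and the rack, blocks and square are within 20 mm of where they started (value of joint isolator above 1.15 rad and value of joint plunger above 0.017 m and contact force between the fingers and plunger above 3 N and distance of each of pencil_rack, oak_block, white_block, try_square from where it was at the start of the episode below 0.02 m); the arm keeps its last pose, push and grip.
It fails at once if the plunger is pulled up (more than 5 mm) while the isolator is not off (value of joint plunger above 0.005 m and value of joint isolator below 1.15 rad).
It fails at once if a bystander is pushed more than 20 mm (distance of any of pencil_rack, oak_block, white_block, try_square from where it was at the start of the episode above 0.02 m).
It also fails if it takes over 42 s, if anything falls off the work surface, if the arm or the gripper's body presses on something with over 40 N, if the wrist force passes 120 N, or if a joint passes its speed limit or range.

### The arm

A 6-joint arm with a two-finger parallel gripper is mounted at the origin on the work surface. World frame = base frame: x ahead of the robot, y to its left, z up, the work surface at z = 0. Lengths are in m, angles in rad, forces in N, time in s.
With the tool pointing down it reaches from about 0.35 to 0.775 m from the base axis. Payload 5.5 kg.
Tool frame: the origin (TCP) lies midway between the tips of the shut fingers; the grasp point (between the pads) lies 19 mm behind it; z points along the fingers, y is the direction in which the jaws open and shut (so a half turn about z gives the same grasp; the last joint's range is limited). The gripper opens to 85 mm and grips with 20 to 120 N. Pads are 22 mm wide; open, the fingers measure 114 mm over their backs; the gripper's body (76 mm by 85 mm) begins 54 mm behind the grasp point. The pads swing forward as they close: fully open they stand 13 mm farther back than shut.
Start: joints at [1.208, 0.313, 0.046, 1.304, 0, 1.431], TCP at [0.127, 0.561, 0.231] pointing down, gripper open.
Joint ranges: [-2.76, 2.76], [-0.86, 1.69], [-1.03, 1.26], [-2.2, 2.34], [-1.47, 1.5], [-3.14, 3.14]. Speed limits (rad/s): [2.57, 2.57, 3.14, 3.14, 3.14, 3.14].

### API

Orientations are given as a unit quaternion [w, x, y, z].
In Python, from workcell import env gives the robot as it stands.
- The arm moves only by the shell command python3 -m creep 'ROWS' [OPENING] [FORCE]. ROWS is JSON, a list of rows, each a list of 6 numbers: the shift along the tool's x, y, z in m, then the turn, a rotation vector about the tool's x, y, z in degrees. A call has exactly 8 rows; each row is the pose to reach, as a shift and turn from the pose commanded when the call began, along the tool's axes at that moment; what a row does not reach only later rows make up. A row lasts 1/10 s, in which the tool goes at most 50 mm and 8.59 degrees, less where a joint would pass 70% of its speed; a pose out of reach is approached as far as the arm can. A call with a gripper value outside its range is refused whole. OPENING is the finger opening in m, from 0 to 0.0854, set as the call begins (- or left out, the last holds). The fingers move at their own pace and stop on an object; FORCE is the grip in N (left out, the last holds). Time passes only in rows, so rows that repeat a pose let the fingers close, or fill a call up. It gives the time, the measured TCP pose, the force and the opening at its end, in the units of the state.
- env.get_state(): the state, without advancing time (a new reading comes with each control period).
- env.read_camera(name): name is "scene" or "top" or "wrist"; returns (picture, depth): 480x640x3 uint8, blue, green, red; 480x640 float32, m along the optical axis (not along the pixel's ray), 0 where there is no reading.
- env.camera_params(name): a dict with "fx", "fy", "cx", "cy" (pixels), "k1" (the pictures are not rectified: a ray, as slopes to the right and down, at radius r is drawn at 1 + k1 r^2 times it, then the intrinsics apply), "position" and "orientation" of the camera in the world. Camera axes: x right, y up, looking along -z (the intrinsics and any distortion apply to the point x, -y, -z); pixel columns grow to the right and rows downward; lengths in m; the calibration is good to about 2 mm. A picture is of the moment at which its call begins: read the wrist's pose just before it. camera_params takes no time and is no camera call; for the wrist camera it gives the pose at the moment of the call.
- env.hand_in(): hands the job in, once; it reports no verdict.
The state is a dict: "clock": time; "joint_pos": joint angles; "qvel": joint speeds; "tau": joint torques, N m; "tcp_pos": TCP position; "orientation": TCP orientation; "wrist_force": force on the tool from outside, world axes, zero at the start; "ft_torque": the same for the moment, N m; "finger_gap": finger opening in m.
Only numpy, scipy, OpenCV 4.12 (cv2) and the standard library are available. Lean on these libraries where they do the work, as an engineer would, in place of code of your own. Each camera call takes 0.05 s, during which the arm holds its last target. There are 200 camera calls.

## Working session

There is one attempt and no reset: what is moved stays moved. The work goes in short steps, Python scripts to look and compute and a shell command to move; the robot and the scene stay as the last step left them, time stands still between calls to the robot, and variables do not carry over. Pictures are saved under pics/ and viewed, about 8 in all and at most 12, crops included, and the job is handed in when it is done.

```bash
ls; mkdir -p pics; cat > h.py <<'E'
import numpy as np,cv2
from scipy.spatial.transform import Rotation as R
from workcell import env
def cam(name):
    p=env.camera_params(name); im,d=env.read_camera(name); return p,im,d
def rot(q): return R.from_quat(np.roll(q,-1)).as_matrix()
def rays(p,uv):
    uv=np.atleast_2d(np.float64(uv)); a=(uv-[p['cx'],p['cy']])/[p['fx'],p['fy']]
    s=a.copy()
    for _ in range(20): s=a/(1+p['k1']*(s**2).sum(1,keepdims=True))
    return np.c_[s[:,0],-s[:,1],-np.ones(len(s))]@rot(p['orientation']).T
def pts(p,d,uv):
    uv=np.atleast_2d(uv).astype(int); return rays(p,uv)*d[uv[:,1],uv[:,0]][:,None]+p['position']
def plane(p,uv,z):
    r=rays(p,uv); c=np.array(p['position']); return c+r*((z-c[2])/r[:,2])[:,None]
E
python3 - <<'E'
from h import *
for n in('scene','top'):
    p,im,d=cam(n); print(p); cv2.imwrite(f'pics/{n}0.png',im); np.save(f'{n}0.npy',d)
s=env.get_state(); print(s['tcp_pos'],s['orientation'],s['clock'])
E
```

```text
pics
{'fx': 555.662675915301, 'fy': 555.662675915301, 'cx': 317.0768910651881, 'cy': 247.5677911731607, 'k1': -0.14665409642523047, 'position': array([ 0.94887376, -0.63504067,  0.94188088]), 'orientation': array([0.89173095, 0.34750873, 0.09621818, 0.27348796])}
{'fx': 554.6241862577837, 'fy': 554.6241862577837, 'cx': 310.16580555530714, 'cy': 242.0158535779854, 'k1': -0.08048046050230619, 'position': array([ 0.40487914, -0.03321696,  1.16402128]), 'orientation': array([-0.70232871, -0.05798047,  0.04556306,  0.70802306])}
[0.12691293 0.56034766 0.23049553] [-2.18090782e-04  1.11191802e-01  9.93798620e-01 -7.98703275e-04] 0.1
```

View pics/top0.png

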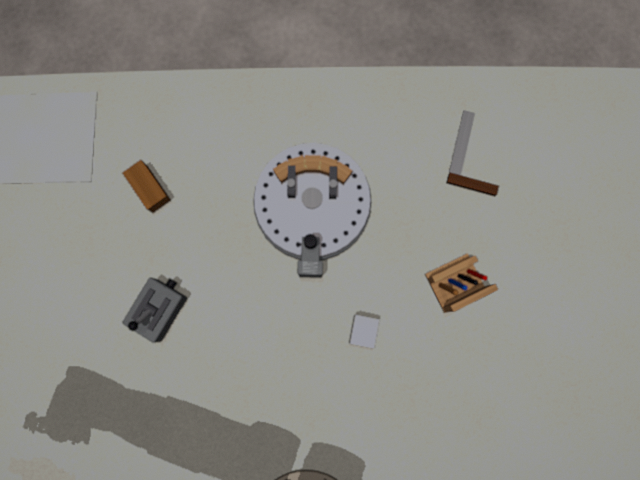

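View pics/scene0.png

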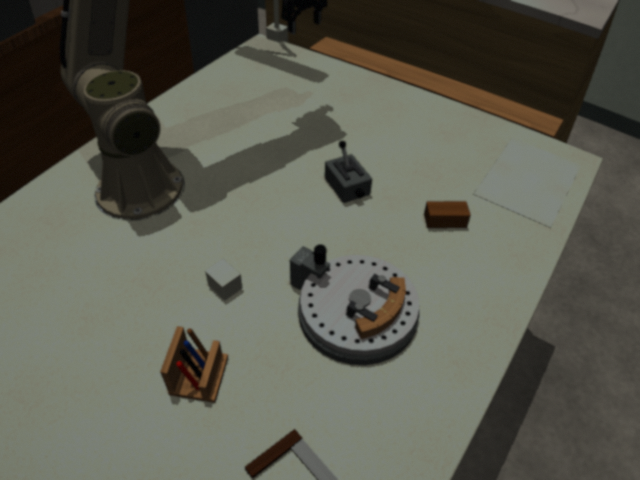

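The top view shows the disc centre at about (312,198), the knob at (310,241), and the isolator box near (155,310). Its ball is at (133,325) and the gland at (171,284), so "off" is toward the upper right. The white block is at (365,331) and the rack at (460,283). The scene view agrees.

```bash
python3 - <<'E'
from h import *
n='top';p=env.camera_params(n);d=np.load('top0.npy');im=cv2.imread('pics/top0.png')
for nm,uv,z in [('knob',(310,241),.134),('ball',(133,325),.112),('disc',(312,198),.048),('gland',(171,284),.04),('boxtop far L',(152,281),.056),('far R',(184,296),.056),('near R',(157,341),.056),('near L',(124,317),.056),('post',(311,272),.084),('white',(365,331),.05),('oak',(146,186),.045)]:
    print(nm,plane(p,uv,z)[0].round(4),pts(p,d,uv)[0].round(4))
# knob: dark points with z in window
vv,uu=np.mgrid[0:480,0:640]; P=pts(p,d,np.c_[uu.ravel(),vv.ravel()])
k=plane(p,(310,241),.134)[0]
m=(np.hypot(*(P[:,:2]-k[:2]).T)<.03)&(P[:,2]>.12); print('knob',m.sum(),P[m].mean(0))
b=plane(p,(133,325),.112)[0]
m=(np.hypot(*(P[:,:2]-b[:2]).T)<.03)&(P[:,2]>.09); print('ball',m.sum(),P[m].mean(0),P[m].max(0))
c=plane(p,(155,310),.056)[0]
m=(np.hypot(*(P[:,:2]-c[:2]).T)<.09)&(abs(P[:,2]-.057)<.008)
r=cv2.minAreaRect((P[m][:,:2]*1000).astype(np.float32)); print('box',m.sum(),r)
c=plane(p,(312,198),.048)[0]
m=(np.hypot(*(P[:,:2]-c[:2]).T)<.15)&(abs(P[:,2]-.048)<.008)
print('disc',m.sum(),cv2.minEnclosingCircle((P[m][:,:2]*1000).astype(np.float32)))
s=env.get_state();print(rot(s['orientation']).round(3),s['wrist_force'])
E
```

```text
knob [ 0.559  -0.0153  0.134 ] [ 0.559  -0.0153  0.1337]
ball [0.4036 0.3236 0.112 ] [0.4036 0.3223 0.1158]
disc [ 0.6613 -0.0185  0.048 ] [ 0.66   -0.0186  0.0539]
gland [0.4867 0.2715 0.04  ] [0.4867 0.2714 0.0402]
boxtop far L [0.4918 0.3064 0.056 ] [0.4918 0.3064 0.0559]
far R [0.4613 0.24   0.056 ] [0.463  0.2481 0.0232]
near R [0.3718 0.2927 0.056 ] [0.3713 0.2981 0.0377]
near L [0.4195 0.3617 0.056 ] [0.4202 0.3814 0.0006]
post [ 0.5052 -0.016   0.084 ] [ 0.505  -0.016   0.0859]
white [ 0.3898 -0.1219  0.05  ] [ 0.3898 -0.1216  0.0537]
oak [0.6923 0.3298 0.045 ] [0.6925 0.3301 0.044 ]
knob 152 [ 0.55918309 -0.0153445   0.13397575]
ball 122 [0.40540766 0.32200891 0.10879788] [0.4209068  0.33338235 0.12086758]
box 1884 ((434.69061279296875, 306.69024658203125), (82.4133529663086, 112.1227798461914), 59.393409729003906)
disc 8213 ((660.6806030273438, -18.4025821685791), 120.61151885986328)
[[-0.975  0.221 -0.001]
 [ 0.221  0.975 -0.002]
 [ 0.    -0.002 -1.   ]] [0.53865148 0.45441653 0.23409052]
```

```bash
python3 -m creep '[[-0.034,-0.019,0,0,0,2.2],[-0.069,-0.038,0,0,0,4.5],[-0.103,-0.057,0,0,0,6.7],[-0.138,-0.077,0,0,0,8.9],[-0.172,-0.096,0,0,0,11.1],[-0.206,-0.115,0,0,0,13.4],[-0.241,-0.134,0,0,0,15.6],[-0.275,-0.153,0,0,0,17.8]]' 0 40; python3 - <<'E'
from h import *
s=env.get_state(); M=rot(s['orientation']); print(M.round(3))
for nm,w in [('start',[.3615,.350,.09]),('ball',[.4036,.3236,.107])]: print(nm,(M.T@(np.array(w)-s['tcp_pos'])).round(4))
p,im,d=cam('wrist'); cv2.imwrite('pics/w1.png',im)
E
```

```text
clock: 0.9
tcp_pos: [0.3623, 0.3495, 0.231]
orientation: [-0.0, 0.264, 0.964, -0.0]
wrist_force: [-1.2, -0.4, -0.7]
finger_gap: -0.0005
[[-0.86  0.51 -0.  ]
 [ 0.51  0.86 -0.  ]
 [ 0.   -0.   -1.  ]]
start [9.00e-04 1.00e-04 1.41e-01]
ball [-0.0487 -0.0012  0.124 ]
```

View pics/w1.png

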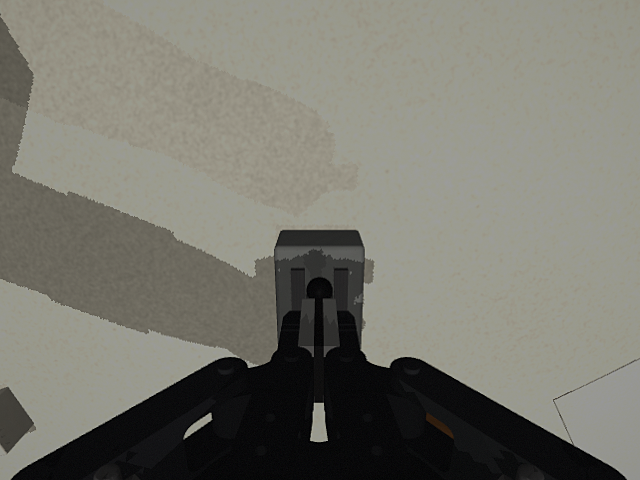

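The wrist view has the ball at (319,287), in line with the closed fingertips at about (319,310). I'll check the ray before going down.

```bash
python3 - <<'E'
from h import *
p=env.camera_params('wrist'); s=env.get_state(); print(p['position'],plane(p,[(319,287),(319,310)],.110), plane(p,[(319,240)],.056),s['clock'])
E
```

```text
[0.2971999  0.38747533 0.37284378] [[0.4018041  0.32488437 0.11      ]
 [0.41823406 0.31500911 0.11      ]] [[0.38533487 0.33484182 0.056     ]] 0.95
```

```bash
python3 -m creep '[[0,0,0.03,0,0,0],[0,0,0.06,0,0,0],[0,0,0.09,0,0,0],[0,0,0.12,0,0,0],[0,0,0.14,0,0,0],[0,0,0.14,0,0,0],[-0.01,0,0.14,0,0,0],[-0.02,0,0.14,0,0,0]]'
python3 -m creep '[[-0.01,0,0,0,0,0],[-0.02,0,0,0,0,0],[-0.03,0,0,0,0,0],[-0.04,0,0,0,0,0],[-0.05,0,0,0,0,0],[-0.058,0,0,0,0,0],[-0.066,0,0,0,0,0],[-0.066,0,0,0,0,0]]'
python3 - <<'E'
from h import *
p,im,d=cam('scene'); cv2.imwrite('pics/s1.png',cv2.resize(im[100:260,260:460],None,fx=3,fy=3))
s=env.get_state();print(((s['tcp_pos'][:2]-np.array([.4347,.3067]))@[.861,-.509]))
E
```

```text
clock: 1.75
tcp_pos: [0.3801, 0.3411, 0.0927]
orientation: [0.001, 0.263, 0.965, 0.001]
wrist_force: [0.0, 0.6, 0.1]
finger_gap: 0.0001
clock: 2.55
tcp_pos: [0.4366, 0.3066, 0.0913]
orientation: [0.0, 0.264, 0.964, 0.0]
wrist_force: [-0.3, -0.5, 0.7]
finger_gap: -0.0
0.0010136071735623883
```

View pics/s1.png

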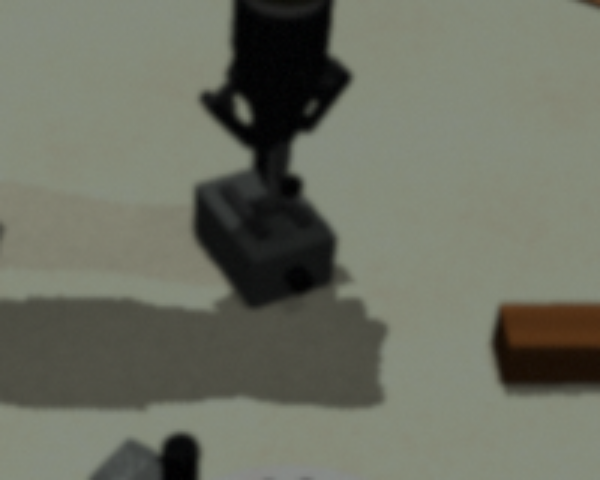

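In the crop the ball sits at (290,186), ahead of the fingers on the gland side. I'll lift and verify it.

```bash
python3 -m creep '[[0,0,-0.02,0,0,0],[0,0,-0.05,0,0,0],[0,0,-0.08,0,0,0],[0,0,-0.11,0,0,0],[0,0,-0.14,0,0,0],[-0.03,-0.024,-0.14,0,0,0],[-0.06,-0.048,-0.14,0,0,0],[-0.09,-0.072,-0.14,0,0,0]]' 0.06 40
python3 -m creep '[[-0.03,-0.024,0,0,0,0],[-0.06,-0.048,0,0,0,0],[-0.09,-0.071,0,0,0,0],[-0.12,-0.095,0,0,0,0],[-0.15,-0.119,0,0,0,0],[-0.17,-0.135,0,0,0,0],[-0.18,-0.142,0,0,0,0],[-0.18,-0.142,0,0,0,0]]'
python3 - <<'E'
from h import *
p,im,d=cam('scene'); cv2.imwrite('pics/s2.png',cv2.resize(im[100:300,240:480],None,fx=3,fy=3))
vv,uu=np.mgrid[0:480,0:640]
P=pts(p,d,np.c_[uu.ravel(),vv.ravel()]); q=P-[.4347,.3067,0]; l=np.c_[q[:,0]*.861-q[:,1]*.509,q[:,0]*.509+q[:,1]*.861,q[:,2]]
m=(abs(l[:,0])<.07)&(abs(l[:,1])<.04)&(l[:,2]>.095)&(l[:,2]<.14); print('ball in box',m.sum(),l[m].mean(0))
k=np.array([.559,-.0153]); m=(np.hypot(*(P[:,:2]-k).T)<.03)&(P[:,2]>.10)&(P[:,2]<.15);print('knob',m.sum(),P[m].mean(0),P[m].max(0),P[m].min(0))
s=env.get_state(); M=rot(s['orientation']); print(s['joint_pos'],(M.T@(np.array([.5592,-.0153,.097])-s['tcp_pos'])).round(4))
p,im,d=cam('wrist'); cv2.imwrite('pics/w2.png',im); np.save('w2.npy',d); print(p)
E
```

```text
clock: 3.4
tcp_pos: [0.4763, 0.1989, 0.2317]
orientation: [0.0, 0.263, 0.965, 0.0]
wrist_force: [1.5, 1.4, -0.8]
finger_gap: 0.0598
clock: 4.2
tcp_pos: [0.5594, -0.0152, 0.2309]
orientation: [-0.0, 0.264, 0.964, 0.0]
wrist_force: [-1.1, 0.8, 0.3]
finger_gap: 0.0601
ball in box 12 [0.03793845 0.00257579 0.11529625]
knob 239 [ 0.56327099 -0.01916403  0.12399102] [ 0.57374792 -0.00143448  0.13741636] [ 0.54858053 -0.02832889  0.10031271]
[-1.69212595e-01  2.82915023e-01  3.76433858e-03  1.29260347e+00
  5.96466187e-04  3.64803815e-01] [-0.001  -0.0009  0.134 ]
{'fx': 387.2503558244589, 'fy': 387.2503558244589, 'cx': 318.34702726793626, 'cy': 242.07570502434785, 'k1': -0.05011191792511215, 'position': array([0.48993897, 0.02590892, 0.37335159]), 'orientation': array([ 0.85812755, -0.13576993, -0.0777045 ,  0.48902519])}
```

View pics/s2.png

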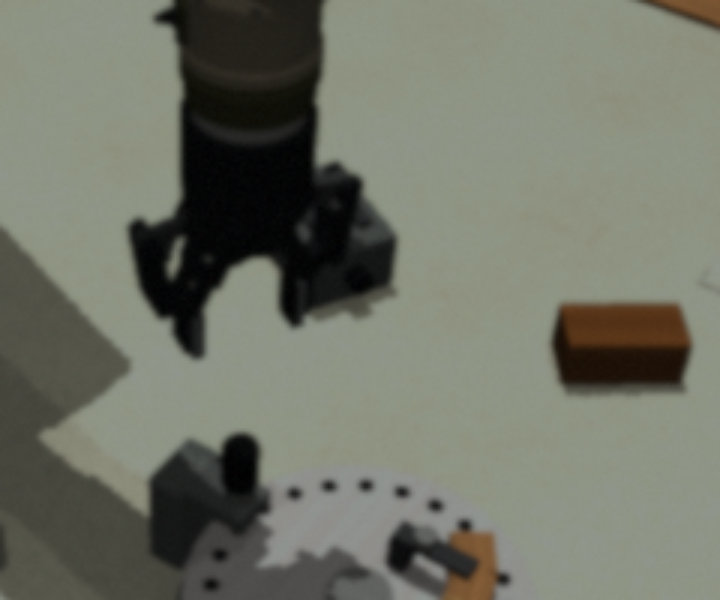

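View pics/w2.png

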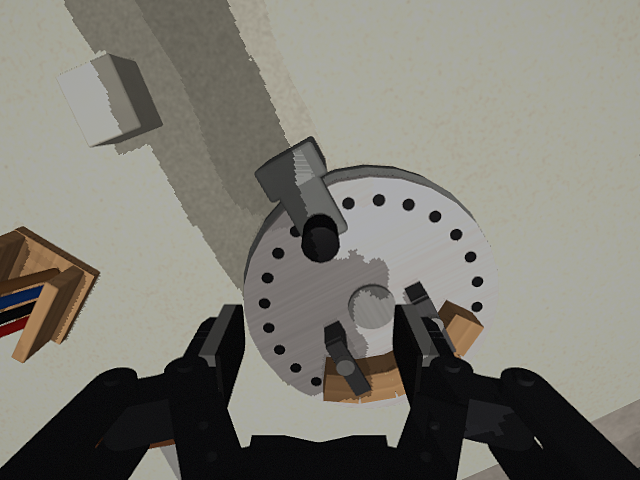

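The wrist view has the knob top at about (321,246), below and between the fingers. The gripper partly hides the lever in the scene view, so I'll confirm both numerically with the top camera.

```bash
python3 - <<'E'
from h import *
p=env.camera_params('wrist'); print(plane(p,(321,247),.134))
p,im,d=cam('top')
vv,uu=np.mgrid[0:480,0:640]
P=pts(p,d,np.c_[uu.ravel(),vv.ravel()]); q=P-[.4347,.3067,0]; l=np.c_[q[:,0]*.861-q[:,1]*.509,q[:,0]*.509+q[:,1]*.861,q[:,2]]
m=(abs(l[:,0])<.07)&(abs(l[:,1])<.04)&(l[:,2]>.095); print('ball in box',m.sum(),l[m].mean(0),l[m].max(0))
cv2.imwrite('pics/t2.png',cv2.resize(im[240:380,80:240],None,fx=4,fy=4))
E
```

```text
[[ 0.56050249 -0.01320201  0.134     ]]
ball in box 103 [ 0.03674209 -0.00186122  0.11197648] [0.0483738  0.00896738 0.11994322]
```

View pics/t2.png

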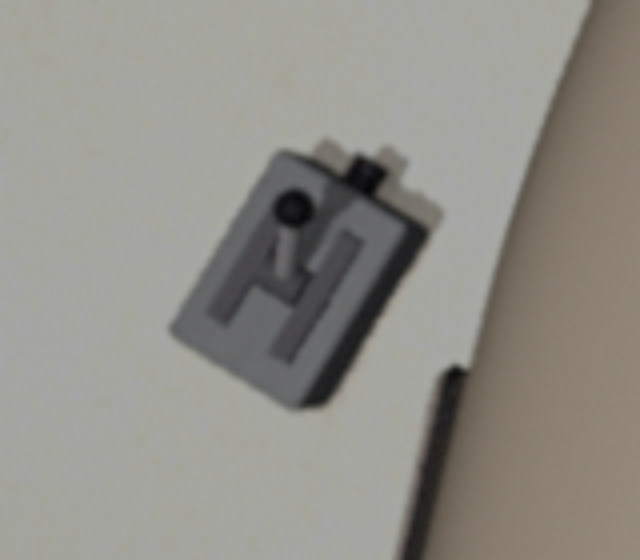

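The lever is off: the ball is at (292,208) by the gland, measured at box x = +37 mm. The knob lies within 2 mm of the tool axis, so I'll descend and grip.

```bash
python3 -m creep '[[0,0,0.025,0,0,0],[0,0,0.05,0,0,0],[0,0,0.075,0,0,0],[0,0,0.1,0,0,0],[0,0,0.12,0,0,0],[0,0,0.13,0,0,0],[0,0,0.134,0,0,0],[0,0,0.134,0,0,0]]'
python3 -m creep '[[0,0,0,0,0,0],[0,0,0,0,0,0],[0,0,0,0,0,0],[0,0,0,0,0,0],[0,0,0,0,0,0],[0,0,0,0,0,0],[0,0,0,0,0,0],[0,0,0,0,0,0]]' 0.01 80
```

```text
clock: 5.15
tcp_pos: [0.5591, -0.0137, 0.0975]
orientation: [-0.0, 0.263, 0.965, 0.0]
wrist_force: [-0.6, 0.2, 0.8]
finger_gap: 0.0602
clock: 5.95
tcp_pos: [0.5605, -0.0138, 0.0987]
orientation: [0.001, 0.263, 0.965, 0.001]
wrist_force: [1.5, 4.8, 5.7]
finger_gap: 0.0242
```

```bash
python3 -m creep '[[0,0,-0.003,0,0,0],[0,0,-0.006,0,0,0],[0,0,-0.009,0,0,0],[0,0,-0.012,0,0,0],[0,0,-0.015,0,0,0],[0,0,-0.018,0,0,0],[0,0,-0.021,0,0,0],[0,0,-0.021,0,0,0]]'
python3 - <<'E'
from h import *
p,im,d=cam('scene'); cv2.imwrite('pics/s3.png',cv2.resize(im[180:340,240:440],None,fx=4,fy=3.75))
s=env.get_state();print(s['tcp_pos'],s['wrist_force'],s['finger_gap'])
E
```

```text
clock: 6.75
tcp_pos: [0.5603, -0.0138, 0.1172]
orientation: [0.0, 0.263, 0.965, 0.001]
wrist_force: [7.0, 4.3, -11.7]
finger_gap: 0.0242
[ 0.56032356 -0.01377523  0.11704142] [  8.21611664   3.90134613 -11.18282193] 0.024209542503091385
```

View pics/s3.png

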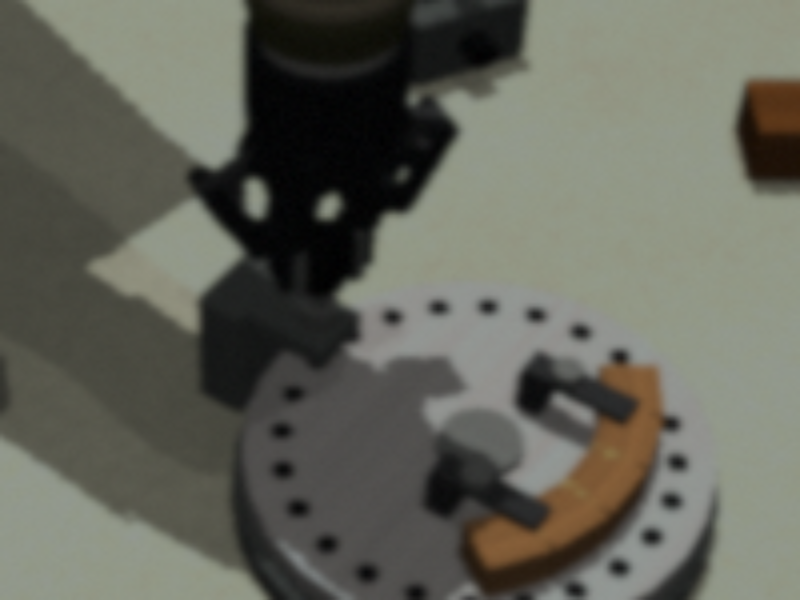

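Gripped: the tool has risen 18.4 mm and the downward pull is about 11.5 N, which fits the spring. I'll add margin toward the stop with a firmer grip.

```bash
python3 -m creep '[[0,0,-0.001,0,0,0],[0,0,-0.002,0,0,0],[0,0,-0.003,0,0,0],[0,0,-0.003,0,0,0],[0,0,-0.003,0,0,0],[0,0,-0.003,0,0,0],[0,0,-0.003,0,0,0],[0,0,-0.003,0,0,0]]' 0.01 100
python3 -m creep '[[0,0,0,0,0,0],[0,0,0,0,0,0],[0,0,0,0,0,0],[0,0,0,0,0,0],[0,0,0,0,0,0],[0,0,0,0,0,0],[0,0,0,0,0,0],[0,0,0,0,0,0]]'
python3 - <<'E'
from h import *
vv,uu=np.mgrid[0:480,0:640]
for n in('scene','wrist','top'):
    p,im,d=cam(n); P=pts(p,d,np.c_[uu.ravel(),vv.ravel()])
    if n=='top':
        q=P-[.4347,.3067,0]; l=np.c_[q[:,0]*.861-q[:,1]*.509,q[:,0]*.509+q[:,1]*.861,q[:,2]]
        m=(abs(l[:,0])<.07)&(abs(l[:,1])<.04)&(l[:,2]>.095)&(l[:,2]<.14); print('ball',m.sum(),l[m].mean(0))
    if n=='wrist': cv2.imwrite('pics/w3.png',im); 
    k=np.array([.560,-.0145]); m=(np.hypot(*(P[:,:2]-k).T)<.008)&(P[:,2]>.1)&(P[:,2]<.17); print(n,m.sum(),np.percentile(P[m,2],[5,50,95]) if m.any() else '')
print(env.get_state()['wrist_force'])
E
```

```text
clock: 7.6
tcp_pos: [0.5604, -0.0138, 0.1197]
orientation: [0.0, 0.263, 0.965, 0.001]
wrist_force: [8.2, 3.6, -12.5]
finger_gap: 0.0238
clock: 8.4
tcp_pos: [0.5604, -0.0138, 0.1197]
orientation: [0.0, 0.263, 0.965, 0.001]
wrist_force: [7.5, 4.6, -12.9]
finger_gap: 0.0239
scene 57 [0.10118829 0.15418931 0.15671182]
wrist 1586 [0.15332148 0.15437847 0.15524201]
ball 105 [ 0.03669861 -0.00184726  0.11187502]
top 0 
[  7.3835874    5.26903473 -13.44417903]
```

View pics/w3.png

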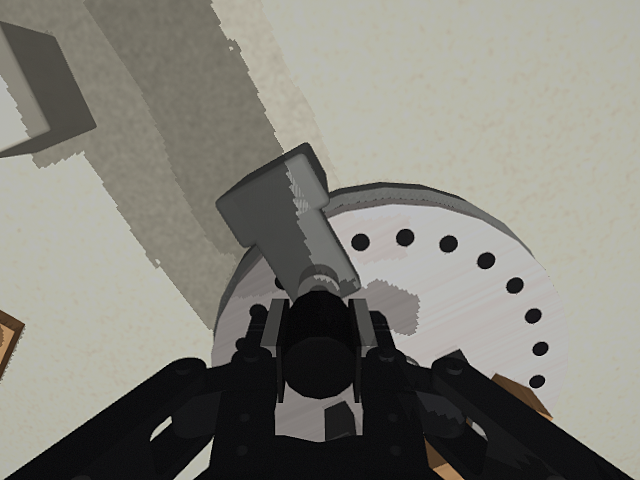

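The wrist view shows the knob held between both pads at about (320,345), with the collar visible below it. Its top is at 154.4 mm against 134 mm seated, so the plunger is up about 20.4 mm. The lever still measures off.

```bash
python3 -c "
from workcell import env
env.hand_in()"
```

```text
the job is handed in; nothing more can be done
```

I flipped the isolator lever to off, then gripped the black knob and pulled the plunger up. I handed in at about 8.5 s, still gripping it at 100 N.

My last checks:
- **Isolator:** the ball measured at about +37 mm on the box's x axis, both before the pull and again just before hand-in. The fully off position is +38 mm.
- **Plunger:** the knob top was at 154.4 mm against 134 mm seated, so it is up about 20.4 mm and the pin is clear of its hole. The downward pull of about 13 N fits the spring. The tool's own rise and the knob's rise agree to within 1 mm.
- **Bystanders:** I did not re-measure the rack, blocks and try square. The planned path stayed clear of them and the wrist forces showed no sign of contact.

No check failed. The only sideways force was about 8–9 N at the grip, from a 1–2 mm centring offset.

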